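# Step the clay extruder's die turret to the slot die

### The job

On the bench clay extruder, step the die turret round by pushing its protruding tabs with the fingertips until the die with the single long slot stands centred under the barrel, either way round. Push gently and do not send the turret spinning; pick nothing up, leave the jars, tools and other things on the bench where they are, and finish with the hand clear.

Things in the scene. Friction and masses are not known exactly. Their poses are not given: they have to be found in the camera images.
- extruder: bench clay extruder, bolted down. Origin on the table top, on the turret's upright spindle axis; x axis level, from spindle to barrel and column; z up. Base plate 12 mm thick, 160 wide, x -90 to 190 mm. Column 26 x 34 mm at x = 160, 177 tall; a thin index blade on it reaches in to x = 134 at tab height. The turret's half away from the barrel is open from above
- turret (a joint): turret angle, rad, growing anticlockwise from above; 0 or a multiple of 6.283 = slot die exactly under the barrel, else the slot die and its tab stand at this angle from the extruder's x axis. Metal disc 190 mm across, 50 to 62 mm above the table. Turns either way, no end stops, no clicks; may start between stations. Friction (0.22 N m, about 2 N at a tab) keeps it where left
- slot_die (a point): centre of the slot die (one single slot 40 x 8 mm along the radius), on top of the turret, 66 mm above the table, 65 mm from the spindle axis. The turret has six brass dies 50 mm across, 60 degrees apart; anticlockwise from the slot: large round hole, square hole, three small holes, one small round hole, plus-shaped hole
- slot_tab (a point): point on the tab in line with the slot die: 115 mm from the spindle axis, 62 mm up. Six alike radial tabs, one in line with each die (60 degrees apart), stick out of the disc's rim: free part from 95 to 130 mm from the axis, 12 mm wide, 50 to 74 mm above the table. With the slot die in place its tab points at the column's index blade
- nozzle (a point): point on the barrel's axis at die height (66 mm up, 65 mm from the spindle axis), where the slot die's centre must come. The barrel is an upright cylinder 48 mm across, from 72 to 190 mm above the table, with a 30 mm plunger knob above it up to 227 mm; a bracket 26 mm wide, 147 to 173 mm up, joins it to the column
- jar_near: bystander, to be left alone: squat jar with a screw lid, 60 mm across, 65 mm tall, standing about 0.19 m from the spindle, on the right behind the turret seen from the robot; origin at its underside
- jar_small: bystander, to be left alone: small jar, 48 mm across, 55 mm tall, standing about 0.22 m to the right of the spindle; origin at its underside
- spatula: bystander, to be left alone: spatula 180 mm long, under 25 mm high, lying flat about 0.21 m to the left of the spindle; origin at its underside, long axis x
- bowl: bystander, to be left alone: glass bowl, 150 mm across, 65 mm tall; origin at its underside
- brush_pot: bystander, to be left alone: cup of brushes, 84 mm across, the brushes reaching about 190 mm up; origin at its underside
- paint_bottle: bystander, to be left alone: bottle, 48 mm across, 130 mm tall; origin at its underside
- paint_can: bystander, to be left alone: can, 68 mm across, 85 mm tall; origin at its underside

How it is judged:
On the way:
1. the fingers push on the turret (contact force between the fingers and extruder above 0.3 N), for 0.02 s.
At the end, for the whole second after the job is handed in: The slot die's centre is within 6 mm (about 5 degrees of turn) of the barrel's axis and the turret is at rest (horizontal distance between slot_die and nozzle below 0.006 m and velocity of joint turret between -0.05 and 0.05 rad/s); the robot touches nothing.
It fails at once if the extruder or its turret is pressed harder than 30 N (contact force between the arm and extruder above 30 N).
It fails at once if the turret is sent spinning (faster than 4 rad/s) (velocity of joint turret above 4 rad/s or velocity of joint turret below -4 rad/s).
It fails at once if a bystander is picked up or moved more than 20 mm (distance of any of jar_near, jar_small, spatula, bowl, brush_pot, paint_bottle, paint_can from where it was at the start of the episode above 0.02 m).
It also fails if it takes over 67 s, if anything falls off the work surface, if the arm or the gripper's body presses on something with over 40 N, if the wrist force passes 120 N, or if a joint passes its speed limit or range.

### The arm

A 6-joint arm with a two-finger parallel gripper is mounted at the origin on the work surface. World frame = base frame: x ahead of the robot, y to its left, z up, the work surface at z = 0. Lengths are in m, angles in rad, forces in N, time in s.
With the tool pointing down it reaches from about 0.225 to 0.875 m from the base axis. Payload 3.4 kg.
Tool frame: the origin (TCP) lies on the centre line of the jaws, within the pads' length; the fingertips stand 11 mm ahead of it and the grasp point (between the pads) lies 8 mm behind it; z points along the fingers, y is the line along which they close (so a half turn about z gives the same grasp; the last joint's range is limited). The gripper opens to 85 mm and grips with 20 to 120 N. Pads are 22 mm wide; open, the fingers measure 114 mm over their backs; the gripper's body (76 mm by 85 mm) begins 54 mm behind the grasp point. The pads swing forward as they close: fully open they stand 13 mm farther back than shut.
Start: joints at [-1.433, 0.276, 1.505, -0, 1.361, -0.121], TCP at [0.147, -0.556, 0.242] pointing down, gripper open.
Joint ranges: [-2.89, 2.89], [-0.75, 2.08], [0.22, 2.7], [-1.18, 4.32], [0.11, 2.71], [-2.7, 2.7]. Speed limits (rad/s): [2.57, 2.57, 3.14, 3.14, 3.14, 3.14].

### API

Orientations are given as a unit quaternion [w, x, y, z].
In Python, from rig import manip, eyes, job gives the robot as it stands.
- The arm moves only by the tool drive_tool, never from a script. Its argument "rows" is a list of rows, each a list of 3 entries, a list of its own where there are three numbers: the turn, a rotation vector about the world's x, y, z in rad, then the shift along the world's x, y, z in cm, then the finger opening in cm, from 0 to 8.54. A call has 1 to 8 rows; each row shifts and turns the commanded pose from where the row before left it; what a row does not reach is not made up. A row lasts 1/8 s, in which the tool goes at most 62.5 mm and 10.7 degrees, less where a joint would pass 70% of its speed; a pose out of reach is approached as far as the arm can. A call is refused whole if a number of a shift passes 6.25 or a number of a turn 0.188, either way. A call with a gripper value outside its range is refused whole. The fingers move at their own pace and stop on an object; "force" is the grip in N (left out, the last holds). Time passes only in rows, so rows that do not move let the fingers close. It gives the time, the measured TCP pose, the force, the opening and the grip force at its end, in the units of the state.
- manip.get_state(): the state, without advancing time (a new reading comes with each control period).
- eyes.get_image(name): name is "side" or "top"; returns the picture (384x512x3 uint8, red, green, blue); there is no depth.
- eyes.get_calibration(name): a dict with "camera_matrix" (3x3 intrinsics, pixels), "view" (4x4, takes a point from world to camera coordinates). Camera axes: x right, y up, looking along -z (the intrinsics and any distortion apply to the point x, -y, -z); pixel columns grow to the right and rows downward; lengths in m; the calibration is good to about 2 mm. A picture is of the moment at which its call begins. get_calibration takes no time and is no camera call.
- job.sign_off(): hands the job in; it is judged then, once.
The state is a dict: "clock": time; "qpos": joint angles; "qd": joint speeds; "effort": joint torques, N m; "position": TCP position; "ee_rot": TCP orientation; "contact_force": force on the tool from outside, world axes, zero at the start; "moment": the same for the moment, N m; "width": finger opening in m; "gripper_force": force on a finger pad.
Only numpy, scipy, OpenCV 4.12 (cv2) and the standard library are available. Lean on these libraries where they do the work, as an engineer would, in place of code of your own. Each camera call takes 0.05 s, during which the arm holds its last target. There are 200 camera calls.

## Working session

There is one attempt and no reset: what is moved stays moved. The work goes in short steps, Python scripts to look and compute and a tool call to move; the robot and the scene stay as the last step left them, time stands still between calls to the robot, and variables do not carry over. Pictures are saved under pics/ and viewed, at most 10 in all, crops included, and the job is handed in when it is done.

Besides the shell and the picture viewer there is one more tool, called by a JSON object that holds its "op" and its "data". drive_tool: Moves the arm, as the interface text tells. Its arguments: {"type":"object","properties":{"rows":{"type":"array"},"force":{"type":"number"}},"required":["rows"]}

```bash
mkdir -p pics
python3 - <<'E'
from rig import manip, eyes, job
import cv2, numpy as np
for n in("top","side"):
    im=eyes.get_image(n); cv2.imwrite(f"pics/{n}0.png",im[...,::-1])
    c=eyes.get_calibration(n); print(n,np.round(c["camera_matrix"],1).tolist(),np.round(c["view"],4).tolist(),[k for k in c])
s=manip.get_state(); print(s)
E
```

```text
top [[404.9, 0.0, 259.6], [0.0, 404.9, 190.6], [0.0, 0.0, 1.0]] [[0.0055, -1.0, -0.0056, 0.0104], [0.9969, 0.0051, 0.0787, -0.5382], [-0.0786, -0.006, 0.9969, -1.5108], [0.0, 0.0, 0.0, 1.0]] ['camera_matrix', 'view']
side [[406.0, 0.0, 251.5], [0.0, 406.0, 190.4], [0.0, 0.0, 1.0]] [[-0.7184, -0.6956, -0.0038, 0.3994], [0.5355, -0.5565, 0.6353, -0.3541], [-0.4441, 0.4544, 0.7722, -1.0687], [0.0, 0.0, 0.0, 1.0]] ['camera_matrix', 'view']
{'clock': 0.1, 'qpos': array([-1.43297481e+00,  2.76521611e-01,  1.50602094e+00, -1.25233759e-06,
        1.36070493e+00, -1.21002050e-01]), 'qd': array([ 4.60736727e-05, -2.31618533e-03, -1.82364940e-03, -2.98132045e-04,
       -1.10394279e-03,  1.64730838e-04]), 'effort': array([ 1.22693469e-03, -4.17702591e+01, -2.46404707e+01, -1.15621915e-04,
        5.83918692e-03,  7.54261464e-06]), 'position': array([ 0.14709675, -0.55538828,  0.24152624]), 'ee_rot': array([-8.27380964e-04,  9.91637619e-01,  1.29050952e-01, -7.57052985e-06]), 'contact_force': array([-0.85091545, -1.11196643,  0.16482787]), 'moment': array([-0.0027552 , -0.0242091 ,  0.02141369]), 'gripper_force': 0.0, 'width': 0.08530069194515778}
```

View pics/top0.png

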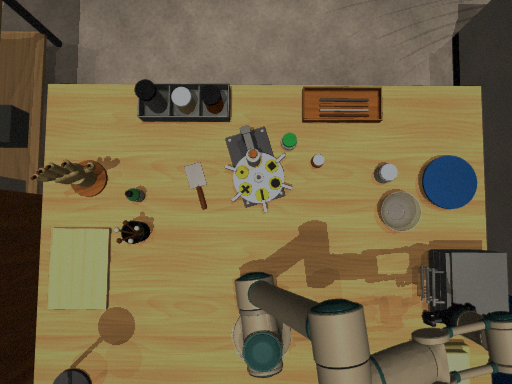

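View pics/side0.png

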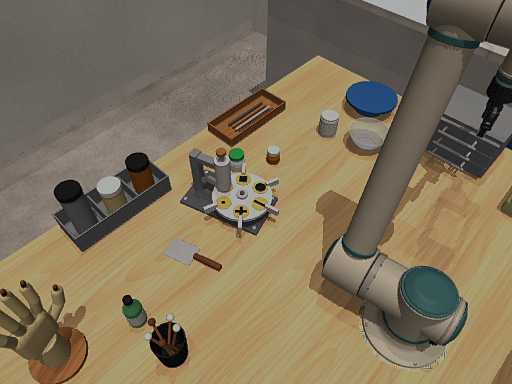

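```bash
cat > h.py <<'E'
import numpy as np, cv2
from rig import manip, eyes, job
def ray(n,u,v):
    c=eyes.get_calibration(n);K=c["camera_matrix"];V=c["view"];R=V[:3,:3]
    d=np.linalg.inv(K)@[u,v,1]; d=R.T@(d*[1,-1,-1]); return -R.T@V[:3,3],d
def onz(n,u,v,z):
    o,d=ray(n,u,v); return o+d*(z-o[2])/d[2]
def px(n,p):
    c=eyes.get_calibration(n);q=(c["view"]@[*p,1])[:3]*[1,-1,-1];q=c["camera_matrix"]@q;return q[:2]/q[2]
def crop(n,f,u0,v0,w,h,k):
    im=eyes.get_image(n)[...,::-1]; cv2.imwrite(f,cv2.resize(im[v0:v0+h,u0:u0+w],None,fx=k,fy=k,interpolation=cv2.INTER_CUBIC)); return im
E
python3 - <<'E'
from h import *
import h
a=cv2.imread("pics/top0.png")[115:225,205:315]; b=cv2.imread("pics/side0.png")[145:245,175:285]
a=cv2.resize(a,(396,396),interpolation=cv2.INTER_CUBIC);b=cv2.resize(b,(396,360),interpolation=cv2.INTER_CUBIC)
o=np.zeros((396,800,3),np.uint8);o[:,:396]=a;o[:360,400:796]=b;cv2.imwrite("pics/crop0.png",o)
im=cv2.imread("pics/top0.png");hsv=cv2.cvtColor(im,cv2.COLOR_BGR2HSV)
m=((hsv[...,1]<40)&(hsv[...,2]>170)).astype(np.uint8)
m[:, :225]=0;m[:,296:]=0;m[:140]=0;m[215:]=0
cs,_=cv2.findContours(cv2.morphologyEx(m,cv2.MORPH_OPEN,np.ones((2,2),np.uint8)),0,2)
for c in cs:
    if cv2.contourArea(c)>10:print(cv2.contourArea(c),cv2.minEnclosingCircle(c),cv2.boundingRect(c))
hh=((hsv[...,0]>20)&(hsv[...,0]<33)&(hsv[...,1]>180)).astype(np.uint8);hh[:, :225]=0;hh[:,296:]=0;hh[:140]=0;hh[215:]=0
n,_,st,ce=cv2.connectedComponentsWithStats(hh)
for i in range(1,n):
    if st[i,4]>15: print(st[i,4],ce[i],onz("top",*ce[i],.066))
E
```

```text
(no output)
```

View pics/crop0.png

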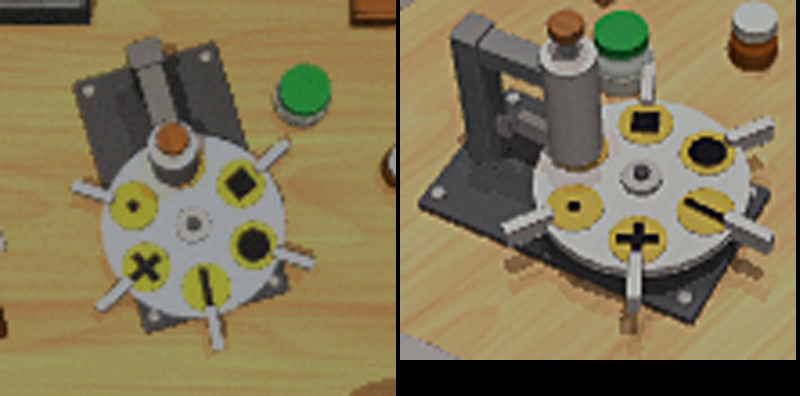

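Crop scale is 3.6. In the top view the hub is at about (193,223), the slot die at (206,287), round at (254,243), square at (240,184), one small hole at (133,206) and plus at (146,267). The slot is on the side opposite the barrel, so about half a turn is needed.

Run:
```python
from h import *
from scipy.optimize import least_squares
im=cv2.imread("pics/top0.png");hsv=cv2.cvtColor(im,cv2.COLOR_BGR2HSV)
P={}
for k,(x,y) in dict(slot=(206,287),round=(254,243),square=(240,184),one=(133,206),plus=(146,267)).items():
    P[k]=onz("top",x/3.6+205-.4,y/3.6+115-.4,.066)[:2]
T=[onz("top",x/3.6+204.6,y/3.6+114.6,.074)[:2] for x,y in[(217,346),(313,265),(288,145),(75,185),(97,306)]]
k=[0,1,2,4,5]
def f(p):
    r=[]
    for i,q in zip(k,[P[n] for n in("slot","round","square","one","plus")]):
        a=p[2]+i*np.pi/3; r+=list(p[:2]+.065*np.array([np.cos(a),np.sin(a)])-q)
    for i,q in zip(k,T):
        a=p[2]+i*np.pi/3; r+=list(p[:2]+.130*np.array([np.cos(a),np.sin(a)])-q)
    return r
s=least_squares(f,[.5,0,3.3]);print(s.x,np.round(1000*np.array(s.fun),1))
c=s.x[:2]
kn=onz("top",172/3.6+204.6,136/3.6+114.6,.227)[:2]; 
col=onz("top",144/3.6+204.6,50/3.6+114.6,.177)[:2]
# base holes
b=[onz("top",x/3.6+204.6,y/3.6+114.6,.012)[:2] for x,y in[(88,91),(207,56),(152,318),(272,282)]]
print("hub",onz("top",193/3.6+204.6,223/3.6+114.6,.072))
for n,p in(("knob",kn),("col",col),("bmid1",(b[0]+b[1])/2),("bmid2",(b[2]+b[3])/2)):
    d=p-c;print(n,p,np.hypot(*d),np.degrees(np.arctan2(d[1],d[0])))
d=(b[0]+b[1])/2-(b[2]+b[3])/2;print("axis deg",np.degrees(np.arctan2(d[1],d[0])))
for n,u in dict(jar=(303,92)).items(): print(n,onz("top",u[0]/3.6+204.6,u[1]/3.6+114.6,.065))
for n,u in dict(spat1=(195,170),spat2=(203,207),jarS=(318,160)).items(): print(n,onz("top",*u,.03))
```

```text
[0.58449413 0.01812179 3.34056805] [-0.2  0.5 -2.5  0.6  0.5 -1.1  1.5 -0.2  0.4  0.8 -3.6 -0.9 -0.3 -1.4
  4.2 -1.1  1.9  2.4 -2.   0.5]
hub [0.58583479 0.01834194 0.072     ]
knob [0.64828532 0.03655432] 0.06640085547226442 16.11670893107314
col [0.73995106 0.06512031] 0.16240603366007939 16.82138231427768
bmid1 [0.75323672 0.06845947] 0.1760907261462607 16.610392181253136
bmid2 [ 0.51099836 -0.00166177] 0.07611187086378653 -164.93425205575286
axis deg 16.144251776107748
jar [ 0.72300079 -0.09418763  0.065     ]
spat1 [0.61433998 0.25789419 0.03      ]
spat2 [0.4746287  0.22531169 0.03      ]
jarS [ 0.65465629 -0.20700712  0.03      ]
```

{"op": "drive_tool", "data": {"rows": [[[0,0,0],[2.4,3.6,0],0],[[0,0,0],[2.4,3.6,0],0],[[0,0,0],[2.4,3.6,0],0],[[0,0,0],[2.4,3.6,0],0],[[0,0,0],[2.4,3.6,0],0],[[0,0,0],[2.4,3.6,0],0],[[0,0,0],[2.4,3.6,0],0],[[0,0,0],[2.4,3.6,0],0]]}}

```text
clock: 1.1
position: [0.3396, -0.2665, 0.2421]
ee_rot: [-0.0, 0.992, 0.129, -0.0]
contact_force: [0.9, -0.8, -0.2]
width: -0.0001
gripper_force: 0.0
```

{"op": "drive_tool", "data": {"rows": [[[0,0,0],[2.4,3.6,0],0],[[0,0,0],[2.4,3.6,0],0],[[0,0,0],[2.4,3.6,0],0],[[0,0,0],[2.4,3.6,0],0],[[0,0,0],[2.4,3.6,0],0],[[0,0,0],[2.3,4,0],0],[[0,0,0],[0,0,0],0],[[0,0,0],[0,0,0],0]]}}

```text
clock: 2.1
position: [0.4816, -0.048, 0.2419]
ee_rot: [0.0, 0.992, 0.129, -0.001]
contact_force: [0.2, -0.0, 0.1]
width: 0.0001
gripper_force: 0.0
```

{"op": "drive_tool", "data": {"rows": [[[0,0,0],[0,0,-3],0],[[0,0,0],[0,0,-3.5],0],[[0,0,0],[0,0,-3.5],0],[[0,0,0],[0,0,-3],0],[[0,0,0],[0,0,-2.5],0],[[0,0,0],[0,0,-1.9],0],[[0,0,0],[0,0,0],0]]}}

```text
clock: 2.98
position: [0.4804, -0.0488, 0.0672]
ee_rot: [-0.0, 0.992, 0.128, -0.002]
contact_force: [-0.3, 0.4, -0.3]
width: 0.0001
gripper_force: 0.0
```

Run:
```python
from h import *
crop("side","pics/s1.png",165,135,140,110,5)
# path: TCP at r=.120, angles; per-row shifts in cm
c=np.array([.5845,.018]); s=manip.get_state(); print(s["position"],s["contact_force"])
prev=s["position"][:2]
for a in list(range(207,90,-6)):
    p=c+.120*np.array([np.cos(np.radians(a)),np.sin(np.radians(a))]); print(a,np.round((p-prev)*100,2)); prev=p
```

```text
[ 0.48140369 -0.04885416  0.06816084] [-0.29036852  0.17624661 -0.33987615]
207 [-0.38  1.24]
201 [-0.51  1.15]
195 [-0.39  1.19]
189 [-0.26  1.23]
183 [-0.13  1.25]
177 [0.   1.26]
171 [0.13 1.25]
165 [0.26 1.23]
159 [0.39 1.19]
153 [0.51 1.15]
147 [0.63 1.09]
141 [0.74 1.02]
135 [0.84 0.93]
129 [0.93 0.84]
123 [1.02 0.74]
117 [1.09 0.63]
111 [1.15 0.51]
105 [1.19 0.39]
99 [1.23 0.26]
93 [1.25 0.13]
```

View pics/s1.png

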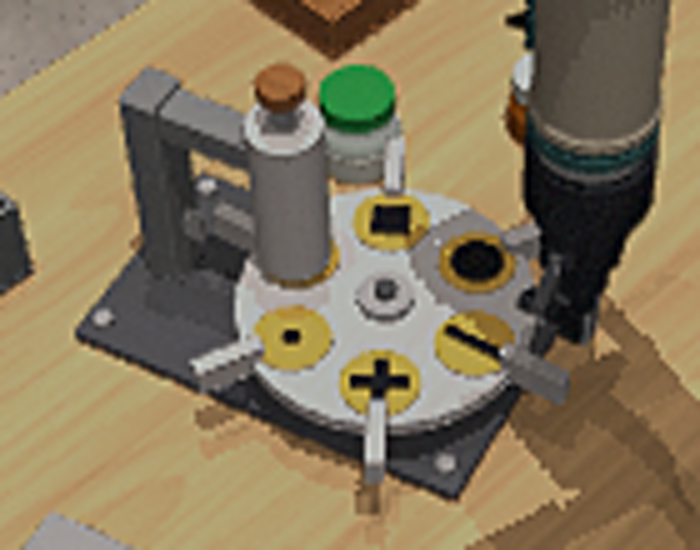

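The fingers stand between the slot tab and the round-hole tab, outside the rim. I start the clockwise stroke.

{"op": "drive_tool", "data": {"rows": [[[0,0,0],[-0.4,1.2,0],0],[[0,0,0],[-0.5,1.1,0],0],[[0,0,0],[-0.4,1.2,0],0],[[0,0,0],[-0.25,1.2,0],0],[[0,0,0],[-0.1,1.2,0],0],[[0,0,0],[0,1.2,0],0],[[0,0,0],[0.1,1.2,0],0],[[0,0,0],[0,0,0],0]]}}

```text
clock: 4.03
position: [0.4659, 0.0364, 0.068]
ee_rot: [-0.001, 0.992, 0.13, -0.001]
contact_force: [0.2, 0.3, -0.1]
width: 0.0
gripper_force: 0.0
```

{"op": "drive_tool", "data": {"rows": [[[0,0,0],[0.25,1.2,0],0],[[0,0,0],[0.4,1.2,0],0],[[0,0,0],[0.5,1.15,0],0],[[0,0,0],[0.65,1.1,0],0],[[0,0,0],[0.75,1.0,0],0],[[0,0,0],[0.85,0.9,0],0],[[0,0,0],[0.95,0.8,0],0],[[0,0,0],[0,0,0],0]]}}

```text
clock: 5.03
position: [0.5116, 0.1097, 0.0684]
ee_rot: [-0.0, 0.992, 0.129, 0.001]
contact_force: [-0.2, -0.1, 0.8]
width: -0.0003
gripper_force: 0.0
```

Run:
```python
from h import *
a=crop("top","pics/t2.png",205,115,110,110,5)
s=manip.get_state();print(s["position"],s["contact_force"])
```

```text
[0.51082333 0.10930771 0.06832189] [-0.09551489 -0.41568832 -0.85110762]
```

View pics/t2.png

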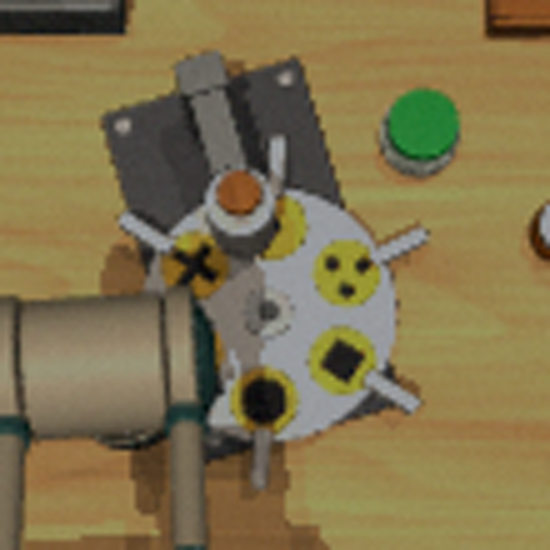

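The turret follows: the slot tab is now hidden under the wrist at about 120° world, the round-hole tab at crop (262,488) is about 180°. The wrist shares space with the barrel further on, so I finish a bit more of this stroke, then change to the square-hole tab.

{"op": "drive_tool", "data": {"rows": [[[0,0,0],[1.0,0.75,0],0],[[0,0,0],[1.1,0.6,0],0],[[0,0,0],[1.1,0.5,0],0],[[0,0,0],[1.2,0.4,0],0],[[0,0,0],[0,0,0],0],[[0,0,0],[-0.7,-0.2,0],0],[[0,0,0],[-0.7,-0.2,0],0],[[0,0,0],[0,0,0],0]]}}

```text
clock: 6.08
position: [0.5389, 0.1269, 0.0684]
ee_rot: [-0.0, 0.992, 0.129, -0.0]
contact_force: [-0.2, 0.2, 0.4]
width: 0.0002
gripper_force: 0.0
```

{"op": "drive_tool", "data": {"rows": [[[0,0,0],[0,0,3],0],[[0,0,0],[0,0,3.5],0],[[0,0,0],[-1,-3.5,0],0],[[0,0,0],[-1,-4,0],0],[[0,0,0],[-1,-4,0],0],[[0,0,0],[-1,-4,0],0],[[0,0,0],[0,-4,0],0],[[0,0,0],[0,0,0],0]]}}

```text
clock: 7.08
position: [0.5004, -0.0702, 0.1336]
ee_rot: [0.001, 0.992, 0.127, 0.001]
contact_force: [-0.2, 0.9, 0.0]
width: 0.0001
gripper_force: 0.0
```

Run:
```python
from h import *
a=crop("top","pics/t3.png",205,115,110,110,5)
s=manip.get_state();print(s["position"],s["contact_force"])
```

```text
[ 0.50016055 -0.06873615  0.1335222 ] [-0.44100639  0.06222523 -0.79345692]
```

View pics/t3.png

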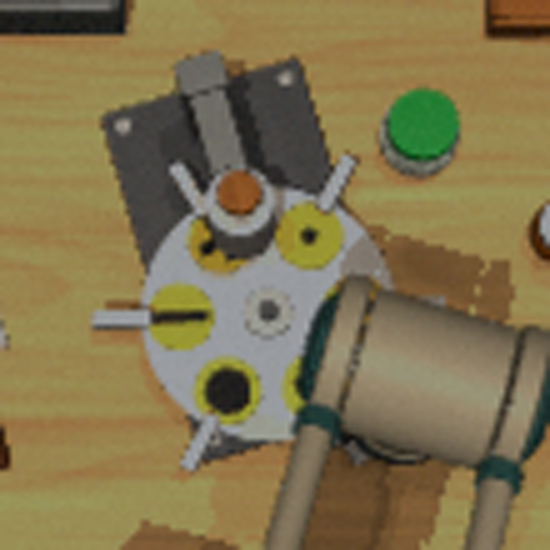

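The slot now points to about 93° world (crop (180,317) from the hub at (268,312)), with about 77° left. I place the fingers behind the square-hole tab, which is at about 213°.

{"op": "drive_tool", "data": {"rows": [[[0,0,0],[1.5,-1,0],0],[[0,0,0],[1.5,-1,0],0],[[0,0,0],[0,0,0],0],[[0,0,0],[0,0,-2],0],[[0,0,0],[0,0,-2.5],0],[[0,0,0],[0,0,-2],0],[[0,0,0],[0,0,0],0]]}}

```text
clock: 8.0
position: [0.5287, -0.087, 0.0668]
ee_rot: [-0.001, 0.992, 0.129, -0.002]
contact_force: [0.2, -0.1, -1.1]
width: 0.0
gripper_force: 0.0
```

Run:
```python
from h import *
c=np.array([.5845,.018]); s=manip.get_state(); print(s["position"],s["contact_force"])
prev=s["position"][:2]
for a in list(range(237,140,-6)):
    p=c+.120*np.array([np.cos(np.radians(a)),np.sin(np.radians(a))]); print(a,np.round((p-prev)*100,2)); prev=p
```

```text
[ 0.52869276 -0.08700914  0.06683965] [ 0.21193776 -0.09995279 -1.12893836]
237 [-0.95  0.44]
231 [-1.02  0.74]
225 [-0.93  0.84]
219 [-0.84  0.93]
213 [-0.74  1.02]
207 [-0.63  1.09]
201 [-0.51  1.15]
195 [-0.39  1.19]
189 [-0.26  1.23]
183 [-0.13  1.25]
177 [0.   1.26]
171 [0.13 1.25]
165 [0.26 1.23]
159 [0.39 1.19]
153 [0.51 1.15]
147 [0.63 1.09]
141 [0.74 1.02]
```

{"op": "drive_tool", "data": {"rows": [[[0,0,0],[-0.95,0.45,0],0],[[0,0,0],[-1.0,0.75,0],0],[[0,0,0],[-0.95,0.85,0],0],[[0,0,0],[-0.85,0.95,0],0],[[0,0,0],[-0.75,1.0,0],0],[[0,0,0],[-0.65,1.1,0],0],[[0,0,0],[-0.5,1.15,0],0],[[0,0,0],[-0.4,1.2,0],0]]}}

```text
clock: 9.0
position: [0.4695, -0.0127, 0.0683]
ee_rot: [0.0, 0.992, 0.129, 0.0]
contact_force: [2.2, -2.0, 0.9]
width: -0.0
gripper_force: 1.1
```

{"op": "drive_tool", "data": {"rows": [[[0,0,0],[-0.25,1.2,0],0],[[0,0,0],[-0.15,1.25,0],0],[[0,0,0],[0,1.25,0],0],[[0,0,0],[0.15,1.25,0],0],[[0,0,0],[0.25,1.2,0],0],[[0,0,0],[0.4,1.2,0],0],[[0,0,0],[0,0,0],0]]}}

```text
clock: 9.88
position: [0.4737, 0.0614, 0.0682]
ee_rot: [-0.001, 0.992, 0.129, -0.0]
contact_force: [0.4, 0.1, -0.6]
width: 0.0001
gripper_force: 0.0
```

Run:
```python
from h import *
a=crop("top","pics/t4.png",205,115,110,110,5)
s=manip.get_state();print(s["position"],s["contact_force"])
```

```text
[0.47333961 0.06096727 0.0681375 ] [ 0.34244932 -0.57195067 -0.26528094]
```

View pics/t4.png

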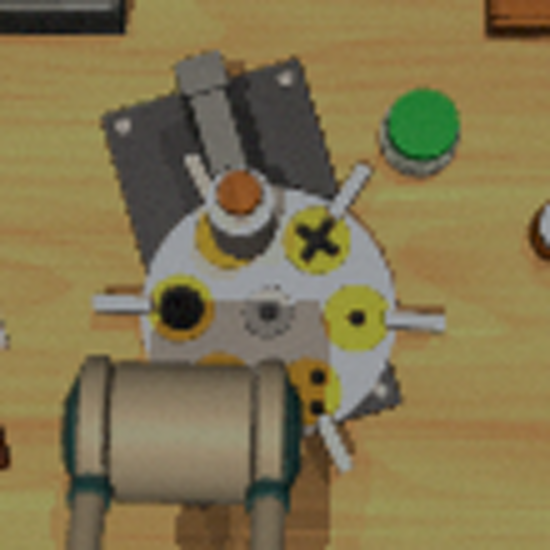

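Visible tab tips: (95,302), (190,158), (368,170), (445,323), (345,468); dies: round (181,307), one hole (357,317), plus (317,239). The slot is just left of the barrel.

```bash
cat > fit.py <<'E'
from h import *
from scipy.optimize import least_squares
def w(x,y,z): return onz("top",x/5+204.6,y/5+114.6,z)[:2]
def fit(tabs,dies,g):
    def f(p):
        r=[]
        for L,R,z in((tabs,.130,.074),(dies,.065,.066)):
            for i,(x,y) in L.items():
                a=p[2]+i*np.pi/3; r+=list(p[:2]+R*np.array([np.cos(a),np.sin(a)])-w(x,y,z))
        return r
    s=least_squares(f,[.5845,.018,np.radians(g)]);print(s.x[:2],"slot world deg",np.degrees(s.x[2]),np.round(1000*s.fun,1))
E
python3 - <<'E'
from fit import *
fit({1:(95,302),0:(190,158),5:(368,170),4:(445,323),3:(345,468)},{1:(181,307),4:(357,317),5:(317,239)},30)
k=w(239,192,.227);print("knob",k)
c=w(268,312,.07);print(c, np.degrees(np.arctan2(*(k-c)[::-1])))
E
```

```text
[0.58381192 0.01784196] slot world deg 26.62482161347223 [ 0.8  2.4  2.2 -0.4  2.9  1.  -0.3 -0.7 -2.4 -2.  -0.6  0.2 -1.5  0.1
 -1.1 -0.5]
knob [0.6462113  0.03646665]
[0.58437929 0.01839233] 16.294344517953036
```

{"op": "drive_tool", "data": {"rows": [[[0,0,0],[0.2,0.5,0],0],[[0,0,0],[0.25,0.5,0],0],[[0,0,0],[0.25,0.5,0],0],[[0,0,0],[0.25,0.4,0],0],[[0,0,0],[0,0,0],0],[[0,0,0],[0,0,0],0]]}}

```text
clock: 10.68
position: [0.4831, 0.0795, 0.0683]
ee_rot: [-0.0, 0.992, 0.129, 0.0]
contact_force: [-0.8, 0.3, 1.0]
width: 0.0004
gripper_force: 0.0
```

Run:
```python
from h import *
a=crop("top","pics/t5.png",205,115,110,110,5)
s=manip.get_state();print(s["position"],s["contact_force"])
```

```text
[0.48308176 0.07939382 0.06835784] [0.00853574 0.29756476 0.53949858]
```

View pics/t5.png

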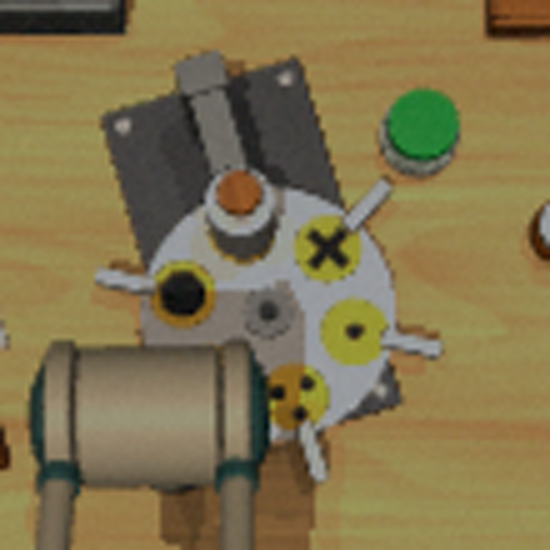

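Tab tips: (98,276), (387,185), (440,348), (320,478); dies: round (184,293), plus (328,248), one (354,331), three (302,396).

Run:
```python
from fit import *
fit({1:(98,276),5:(387,185),4:(440,348),3:(320,478)},{1:(184,293),4:(354,331),5:(328,248),3:(300,396)},17)
```

```text
[0.58434338 0.01775548] slot world deg 17.976333405259904 [ 1.5  1.6  2.5 -0.6 -0.8 -1.8 -1.9 -2.2 -0.7  0.9 -0.3 -0.9  0.1 -0.2
 -0.4  3.1]
```

About 1.7° remain, so a small nudge, then back off and lift.

{"op": "drive_tool", "data": {"rows": [[[0,0,0],[0.1,0.15,0],0],[[0,0,0],[0.1,0.2,0],0],[[0,0,0],[0,0,0],0],[[0,0,0],[-0.6,-0.8,0],0],[[0,0,0],[-0.6,-0.8,0],0],[[0,0,0],[0,0,0],0],[[0,0,0],[0,0,3],0],[[0,0,0],[0,0,4],0]]}}

```text
clock: 11.72
position: [0.4724, 0.0666, 0.1383]
ee_rot: [-0.0, 0.992, 0.129, -0.001]
contact_force: [-0.2, -0.2, -0.5]
width: 0.0002
gripper_force: 0.0
```

{"op": "drive_tool", "data": {"rows": [[[0,0,0],[-1,-1,4],0],[[0,0,0],[-2,-3,3],0],[[0,0,0],[-2,-4,1],0],[[0,0,0],[-2,-4,0],0],[[0,0,0],[-2,-4,0],0],[[0,0,0],[-2,-4,0],0],[[0,0,0],[0,-4,0],0],[[0,0,0],[0,0,0],0]]}}

```text
clock: 12.72
position: [0.3634, -0.1758, 0.2186]
ee_rot: [0.001, 0.992, 0.127, 0.001]
contact_force: [-0.5, 0.2, -0.1]
width: -0.0001
gripper_force: 0.0
```

Run:
```python
from h import *
a=crop("top","pics/t6.png",205,115,110,110,5)
s=manip.get_state();print(s["position"],s["contact_force"],np.abs(s["qd"]).max())
```

```text
[ 0.36306335 -0.17419989  0.21834796] [-0.36316061  0.48530191 -0.50847346] 0.03676742290529373
```

View pics/t6.png

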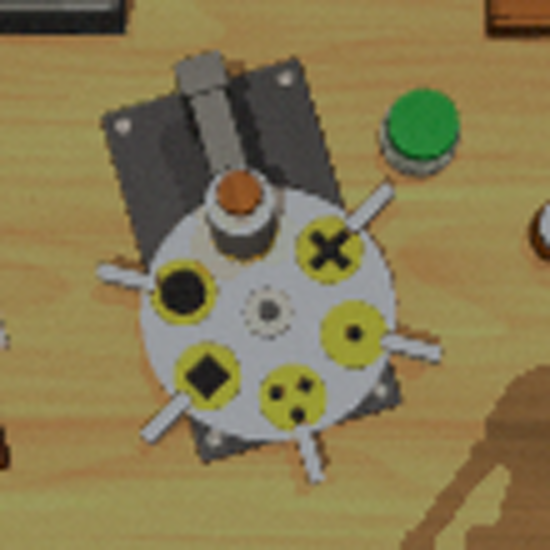

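The whole turret is visible and the hand is clear. Tab tips: (99,270), (390,188), (440,354), (316,480), (146,437); dies: round (184,291), plus (330,249), one (355,333), three (292,397), square (207,376).

Run:
```python
from fit import *
fit({1:(99,270),5:(390,188),4:(440,354),3:(316,480),2:(146,437)},{1:(184,291),4:(355,333),5:(330,249),3:(292,397),2:(207,376)},17)
```

```text
[0.58453707 0.01791017] slot world deg 16.171026831531616 [ 1.3  1.5  2.2 -1.2 -0.2 -0.7 -1.5 -1.  -1.1  1.1 -0.   0.6 -0.6  0.5
 -0.4 -0.  -0.  -0.6  0.3 -0.1]
```

The slot is at 16.2° against the extruder axis at about 16.3°, so I hand in.

```bash
python3 -c "
from rig import job
print(job.sign_off())"
```

```text
the job is handed in; nothing more can be done
None
```

The slot die is centred under the barrel, measured in the last picture at 16.2° against the extruder axis at about 16.3°. The turret is at rest, the hand is clear, and the job is handed in (no verdict was returned).

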